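Square a carton into the corner of a labelling fence

ROBOT

A 7-joint arm with a two-finger parallel gripper is mounted at the origin on the work surface. World frame = base frame: x ahead of the robot, y to its left, z up, the work surface at z = 0. Lengths are in m, angles in rad, forces in N, time in s.
With the tool pointing down it reaches from about 0.4 to 0.85 m from the base axis. Payload 4.5 kg.
Tool frame: the origin (TCP) lies between the finger pads; the fingertips stand 25 mm ahead of it and the grasp point (between the pads) lies 6 mm ahead of it (env.tcp_to_tips is the distance from the TCP to the fingertips, in m); z points along the fingers, y is the line along which they close (so a half turn about z gives the same grasp; the last joint's range is limited). The gripper opens to 85 mm and grips with 20 to 120 N. Pads are 22 mm wide; open, the fingers measure 114 mm over their backs; the gripper's body (76 mm by 85 mm) begins 54 mm behind the grasp point. The pads swing forward as they close: fully open they stand 13 mm farther back than shut.
Start: joints at [1.339, 0.689, -0.195, 1.565, 0.157, 0.902, -0.215], TCP at [0.164, -0.603, 0.256] pointing down, gripper open.
Joint ranges: [-3.01, 3.01], [-0.46, 2.08], [-1.47, 1.51], [0.13, 2.56], [-1, 4.14], [0.04, 2.09], [-2.66, 2.66]. Speed limits (rad/s): [2.57, 2.57, 3.14, 3.14, 3.14, 3.14, 3.14].

INTERFACE

Orientations are given as a rotation vector (axis times angle).
In Python, from bench import env gives the robot as it stands. The module is installed in compiled form; this text tells all that it offers.
- The arm moves only by the shell command python3 -m pendant 'ROWS' [OPENING]. ROWS is JSON, one flat list of numbers, 4 for each row, row after row: the shift along the world's x, y, z in mm, then the turn about the world's z in rad. A call has 1 to 20 rows; each row shifts and turns the commanded pose from where the row before left it; what a row does not reach is not made up. A row lasts 1/12 s, in which the tool goes at most 41.7 mm and 7.16 degrees, less where a joint would pass 70% of its speed; a pose out of reach is approached as far as the arm can. A call with a gripper value outside its range is refused whole. OPENING is the opening, from -1 (shut) to 1 (fully open), set as the call begins (- or left out, the last holds). The fingers move at their own pace and stop on an object; the grip force is fixed at half the most. Time passes only in rows, so rows that do not move let the fingers close. It gives the time, the measured TCP pose, the force, the opening and the grip force at its end, in the units of the state.
- env.get_state(): the state, without advancing time (a new reading comes with each control period).
- env.camera(name): name is "side" or "top"; returns a dict with "frame" (384x512x3 uint8, blue, green, red), "vfov" (degrees; the focal length in pixels is half the picture's height over the tangent of half this angle, whatever the lens; pixels are square), "cx", "cy" (the principal point, pixels), "dist_coeffs" ([k1, k2, p1, p2, k3] as OpenCV has them; the pictures are not rectified), "rvec" (rotation vector, rad) and "tvec" (3), from world to camera coordinates, as OpenCV has them. Camera axes: x right, y down, z forward; pixel columns grow to the right and rows downward; lengths in m; the calibration is good to about 2 mm. A picture is of the moment at which its call begins. There is no depth.
- env.close_job(): hands the job in; it is judged then, once.
Trained networks look in a picture, given as the dict that the camera call returned (one of the last four; its "shot" number tells which), for a name from the list of things; names that differ only in an ending like _2 or _b are one class to them, and where a whole thing is asked for, a point or a joint stands for the part that bears it (a point fixed in the world has none). Each returns a list of dicts, best first, with "score" (0 to 1); they miss things now and then, are a little off and sometimes report something else, mostly with a low value. They report only what shows in the picture. A call takes as long as a camera call.
- env.regions_of(picture, thing): "pixels" (384x512 bool, what is visible of it).
- env.spot_point(picture, thing): "xyz" ([x, y, z] in m, in world coordinates, good to about 4 mm: a listed point, or the origin of a listed thing).
The state is a dict: "clock": time; "joints": joint angles; "joint_velocities": joint speeds; "effort": joint torques, N m; "tcp_pos": TCP position; "ee_rot": TCP orientation; "wrist_force": force on the tool from outside, world axes, zero at the start; "moment": the same for the moment, N m; "grip_width": opening from 0.0 (shut) to 1.0 (fully open); "gripper_force": force on a finger pad.
Only numpy, scipy, OpenCV 4.12 (cv2) and the standard library are available. Lean on these libraries where they do the work, as an engineer would, in place of code of your own. Each camera call takes 0.05 s, during which the arm holds its last target. There are 200 camera calls.

TASK

On the packing bench, push the small cardboard carton along the bench top into the corner of the aluminium labelling fence, so that its long side lies flush along the fence and its end is up against the end stop, ready for its label. Only push it: keep it flat on the bench, never pick it up. Leave the transmitter, the roll of tape and the spray can where they are.

Things in the scene. Friction and masses are not known exactly. Their poses are not given: they have to be found in the camera images.
- carton: the sealed brown cardboard carton with a strip of white tape along its top, loose on the bench, 0.2 to 0.45 kg (up to about 9 N to start it sliding): 70 mm (its x) by 150 mm (its y, the long way) by 45 mm high. Origin: centre of its underside; z up. It starts clear of the fence and turned by up to 0.45 rad from it.
- fence: straight aluminium fence fixed to the bench, 400 mm long (its y), 20 mm thick, 25 mm high. Origin: at bench height, mid length, on the working face (towards the robot). Its x points from that face into the fence, so the carton is at negative x; y runs along it to the robot's left; z up. Place and turn (up to 0.25 rad) vary. A carton flush against it has its centre at x = -35 mm.
- stop: aluminium end stop clamped firmly on the fence, left of the carton: a bar 25 mm high, 20 mm wide, reaching 60 mm out from the working face towards the robot; black thumb screw above the fence (top at 44 mm). Origin: at bench height in the inside corner of fence and stop; axes as the fence's. Its face is the plane y = 0. A carton against it has its centre at y = -75 mm.
- transmitter: bystander: black pocket transmitter lying flat, 64 by 90 by 24 mm, with a 50 mm stub aerial from its +y end; origin centre of underside. Lies to the right, off the fence's right end.
- tape: bystander: roll of clear tape lying flat, outer diameter 100 mm, hole 76 mm, 45 mm high; origin centre of underside. Lies to the left of the work: beyond the end stop, or nearer the robot.
- can: bystander: upright yellow spray can, diameter 52 mm, 150 mm high, in the other of those two places to the left (beyond the end stop, or nearer the robot); origin centre of underside.

How it is judged:
By the outcome, as a careful person would: the job done as asked, in the order asked, and still so for the second after the job is handed in, with the robot touching nothing.
It also fails if it takes over 40 s, if anything falls off the work surface, if the arm or the gripper's body presses on something with over 40 N, if the wrist force passes 120 N, or if a joint passes its speed limit or range.

## Working session

There is one attempt and no reset: what is moved stays moved. The work goes in short steps, Python scripts to look and compute and a shell command to move; the robot and the scene stay as the last step left them, time stands still between calls to the robot, and variables do not carry over. Pictures are saved under pics/ and viewed, at most 10 in all, crops included, and the job is handed in when it is done.

```bash
mkdir -p pics; cat > h.py <<'E'
import numpy as np,cv2
from bench import env
def K(p):
    f=p["frame"].shape[0]/2/np.tan(np.radians(p["vfov"])/2)
    return np.array([[f,0,p["cx"]],[0,f,p["cy"]],[0,0,1.]])
def ray(p,uv,z):
    u=cv2.undistortPoints(np.array(uv,float).reshape(-1,1,2),K(p),np.array(p["dist_coeffs"],float)).reshape(-1,2)
    R=cv2.Rodrigues(np.array(p["rvec"],float))[0];t=np.array(p["tvec"],float).ravel()
    c=-R.T@t;d=np.c_[u,np.ones(len(u))]@R
    return (c+d*((z-c[2])/d[:,2])[:,None])[:,:2]
def proj(p,X):
    return cv2.projectPoints(np.array(X,float).reshape(-1,1,3),np.array(p["rvec"],float),np.array(p["tvec"],float),K(p),np.array(p["dist_coeffs"],float))[0].reshape(-1,2)
def rect(p,thing,z):
    r=env.regions_of(p,thing)
    if not r: return None
    m=r[0]["pixels"].astype(np.uint8)
    c=max(cv2.findContours(m,0,2)[0],key=cv2.contourArea).reshape(-1,2)
    w=ray(p,c,z)*1000
    return r[0]["score"],cv2.minAreaRect(w.astype(np.float32)),cv2.boundingRect(c)
E
python3 - <<'E'
from h import *
np.set_printoptions(precision=4,suppress=True)
s=env.get_state();print(s["tcp_pos"],s["ee_rot"],s["clock"],s["wrist_force"])
for n in("top","side"):
    p=env.camera(n);cv2.imwrite(f"pics/{n}0.png",p["frame"])
    R=cv2.Rodrigues(np.array(p["rvec"],float))[0];print(n,-R.T@np.array(p["tvec"]).ravel())
    for t,z in(("carton",.045),("fence",.025),("stop",.025),("transmitter",.02),("tape",.045),("can",.15)):
        q=env.spot_point(p,t);print(t,[(np.array(a["xyz"]),round(a["score"],2)) for a in q[:2]],rect(p,t,z))
E
```

```text
[ 0.1639 -0.6025  0.2555] [-3.112  -0.4161  0.0006] 0.0 [-0.287  -0.9966 -0.7795]
top [ 0.4235 -0.0118  0.9224]
carton [(array([ 0.5161, -0.0271, -0.    ]), 0.66)] (0.61, ((515.0287475585938, -27.55059814453125), (72.14657592773438, 152.6005401611328), 12.298413276672363), (222, 205, 63, 39))
fence [(array([ 0.6374,  0.0191, -0.0008]), 0.85)] (0.88, ((645.1396484375, -20.9427490234375), (29.705766677856445, 320.9044189453125), 0.18789128959178925), (190, 170, 123, 12))
stop [(array([ 0.637 ,  0.1448, -0.0003]), 0.84)] (0.84, ((616.64892578125, 149.97886657714844), (80.51416015625, 23.45591163635254), 1.9553043842315674), (181, 171, 10, 31))
transmitter [(array([ 0.5323, -0.3368, -0.0058]), 0.93), (array([0.448 , 0.2479, 0.0047]), 0.19)] (0.77, ((530.1795654296875, -359.8775939941406), (140.0925750732422, 68.39325714111328), 80.50338745117188), (354, 204, 53, 30))
tape [(array([ 0.5963,  0.3047, -0.002 ]), 0.69)] (0.79, ((592.9940185546875, 292.0785827636719), (108.04998016357422, 98.58802032470703), 67.22085571289062), (107, 174, 42, 40))
can [(array([0.4466, 0.2489, 0.0026]), 0.79)]
[... 568 characters left out ...]
 (0.68, ((620.12109375, 165.50247192382812), (58.721351623535156, 119.63290405273438), 70.66943359375), (192, 210, 37, 27))
transmitter [(array([ 0.533 , -0.3386, -0.0041]), 0.83)] (0.73, ((533.7300415039062, -329.3713684082031), (146.6847381591797, 73.71701049804688), 82.65901947021484), (285, 133, 33, 20))
tape [(array([0.5969, 0.3045, 0.0015]), 0.86)] (0.83, ((583.8395385742188, 328.37060546875), (97.01515197753906, 152.86444091796875), 25.15251350402832), (163, 241, 55, 53))
can [(array([0.4487, 0.2501, 0.001 ]), 0.64), (array([0.599 , 0.307 , 0.0049]), 0.41)] (0.88, ((421.4135437011719, 337.1554260253906), (48.205352783203125, 226.58985900878906), 16.12531089782715), (262, 199, 30, 83))
```

View pics/top0.png

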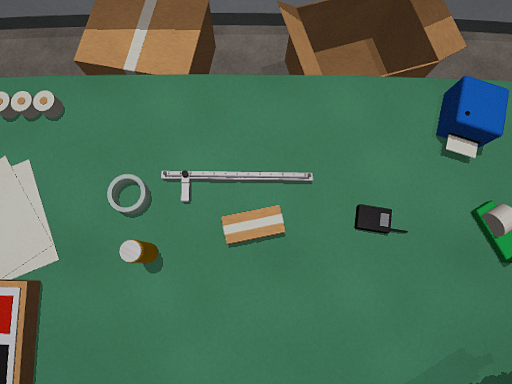

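View pics/side0.png

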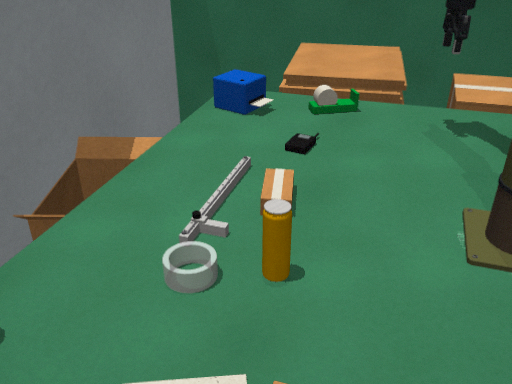

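The top view shows the fence running from (162,175) to (312,178), the stop at (185,190), the carton at (253,225), the tape at (127,194), the can at (135,252) and the transmitter at (374,218). In the side view the gripper is far right at (457,25), clear of everything.

```bash
python3 - <<'E'
from h import *
np.set_printoptions(precision=4,suppress=True)
p=env.camera("top")
m=env.regions_of(p,"fence")[0]["pixels"]
cols=[c for c in range(200,308) if m[:,c].any()]
lo=[(c,np.where(m[:,c])[0].max()+.5) for c in cols]; up=[(c,np.where(m[:,c])[0].min()-.5) for c in cols]
for n,e,z in(("foot",lo,0),("back",up,.025)):
    w=ray(p,e,z);a,b=np.polyfit(w[:,1],w[:,0],1);print(n,"x=%.4f+%.4f*y"%(b,a), "yaw",-np.arctan(a),"rms",np.std(w[:,0]-a*w[:,1]-b))
s=env.regions_of(p,"stop")[0]["pixels"]
for r in range(184,200):
    q=np.where(s[r])[0]
    if len(q): print(r,q.min(),q.max(),ray(p,[(q.max()+.5,r)],.025)[0],ray(p,[(q.max()+.5,r)],0)[0])
print(env.tcp_to_tips)
cv2.imwrite("pics/c.png",cv2.resize(p["frame"][155:255,150:330],None,fx=4,fy=4,interpolation=2))
E
```

```text
foot x=0.6369+0.0091*y yaw -0.009087037017825464 rms 0.001346211648974691
back x=0.6579+0.0122*y yaw -0.012231974030922098 rms 0.0009080486848092918
184 181 190 [0.6217 0.1371] [0.6273 0.1413]
185 181 190 [0.6191 0.137 ] [0.6245 0.1412]
186 181 190 [0.6164 0.1369] [0.6218 0.1411]
187 181 190 [0.6137 0.1368] [0.619 0.141]
188 181 190 [0.6111 0.1367] [0.6163 0.1409]
189 181 190 [0.6084 0.1366] [0.6135 0.1408]
190 181 190 [0.6057 0.1366] [0.6108 0.1407]
191 181 190 [0.6031 0.1365] [0.6081 0.1406]
192 181 190 [0.6004 0.1364] [0.6053 0.1405]
193 181 190 [0.5978 0.1363] [0.6026 0.1404]
194 181 190 [0.5951 0.1362] [0.5999 0.1403]
195 181 190 [0.5925 0.1361] [0.5972 0.1402]
196 181 190 [0.5898 0.136 ] [0.5945 0.1401]
197 181 190 [0.5872 0.1359] [0.5918 0.1401]
198 181 190 [0.5846 0.1358] [0.589 0.14 ]
199 181 190 [0.5819 0.1358] [0.5863 0.1399]
0.025
```

View pics/c.png

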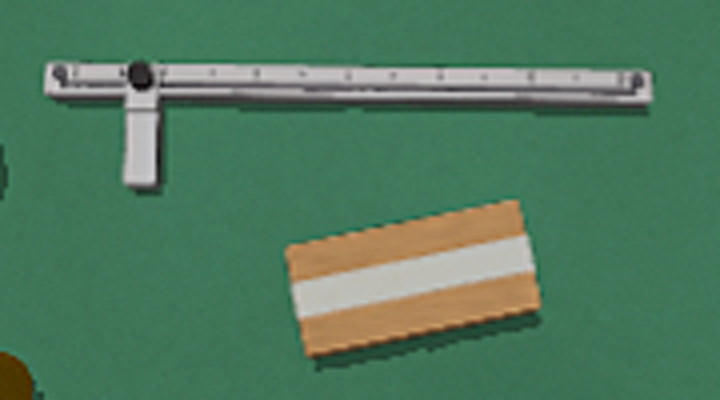

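```bash
python3 -m pendant '[27,22,0,-0.028, 27,22,0,-0.028, 27,22,0,-0.028, 27,22,0,-0.028, 27,22,0,-0.028, 27,22,0,-0.028, 27,22,0,-0.028, 27,22,0,-0.028, 27,22,0,-0.028, 23,22,0,-0.025, 0,36,0,0, 0,36,0,0, 0,36,0,0, 0,36,0,0, 0,36,0,0, 0,36,0,0, 0,36,0,0, 0,36,0,0, 0,36,0,0, 0,36,0,0]' 1
```

```text
clock: 3.12
tcp_pos: [0.4302, -0.0214, 0.2566]
ee_rot: [-3.142, 0.018, -0.001]
wrist_force: [0.9, 0.3, -0.0]
grip_width: 0.999
gripper_force: 0.0
```

```bash
python3 -m pendant '[0,0,-35,0, 0,0,-35,0, 0,0,-35,0, 0,0,-35,0, 0,0,-35,0, 0,0,-30,0, 0,0,-15,0, 0,0,-4,0, 0,0,0,0]' && python3 -m pendant '[6,0,0,0, 6,0,0,0, 6,0,0,0, 6,0,0,0, 6,0,0,0, 6,0,0,0, 6,0,0,0, 6,0,0,0, 6,0,0,0, 6,0,0,0]'
```

```text
clock: 3.87
tcp_pos: [0.438, -0.0238, 0.0542]
ee_rot: [3.141, -0.016, -0.022]
wrist_force: [0.7, -0.0, -0.0]
grip_width: 0.999
gripper_force: 0.0
clock: 4.7
tcp_pos: [0.4971, -0.024, 0.0553]
ee_rot: [3.14, -0.018, -0.024]
wrist_force: [-4.5, 0.0, 5.2]
grip_width: 1.001
gripper_force: 3.4
```

```bash
python3 - <<'E'
from h import *
for n,(a,b,c,d) in(("side",(120,260,180,380)),("top",(150,290,150,350))):
    p=env.camera(n);cv2.imwrite(f"pics/{n}1.png",cv2.resize(p["frame"][a:b,c:d],None,fx=4,fy=4,interpolation=2))
    print([a["xyz"] for a in env.spot_point(p,"carton")[:1]],rect(p,"carton",.045))
E
```

```text
[[0.5404, -0.0297, 0.0035]] (0.87, ((547.2098388671875, 5.091758728027344), (80.51055908203125, 206.86273193359375), 18.78684425354004), (245, 166, 37, 44))
[] (0.38, ((639.7863159179688, 103.77365112304688), (23.77073860168457, 64.73355102539062), 0.16075071692466736), (190, 171, 26, 10))
```

View pics/side1.png

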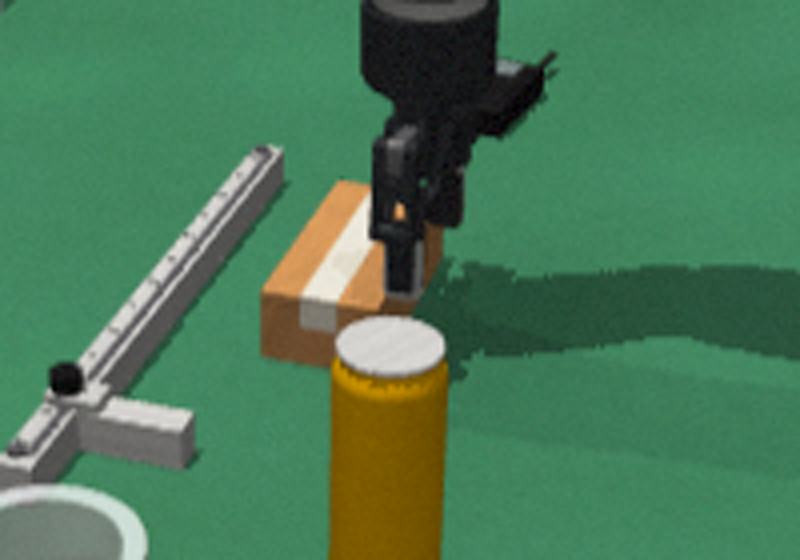

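The left finger (crop 400,290) stands on or at the carton's top edge, because the arm ran out of reach low down near x = 0.43. I'll lift, back off and re-measure.

```bash
python3 -m pendant '[0,0,20,0, -10,0,25,0, -20,0,20,0, -20,0,0,0, 0,0,0,0]'; python3 - <<'E'
from h import *
for n in("side","top"):
    p=env.camera(n);cv2.imwrite(f"pics/{n}2.png",cv2.resize(p["frame"][150:290,150:350],None,fx=4,fy=4,interpolation=2))
    print([a["xyz"] for a in env.spot_point(p,"carton")[:1]],rect(p,"carton",.045))
E
```

```text
clock: 5.42
tcp_pos: [0.4434, -0.0249, 0.1211]
ee_rot: [3.139, -0.018, -0.028]
wrist_force: [-0.7, 0.1, -0.4]
grip_width: 1.001
gripper_force: 0.0
[[0.5424, -0.0296, 0.0009]] (0.73, ((535.2696533203125, 2.7742691040039062), (88.45811462402344, 217.6029815673828), 0.7374654412269592), (244, 165, 46, 46))
[[0.542, -0.0336, 0.0009]] (0.73, ((547.531494140625, -6.073505401611328), (60.89448547363281, 92.8462142944336), 2.4332828521728516), (227, 199, 37, 26))
```

View pics/top2.png

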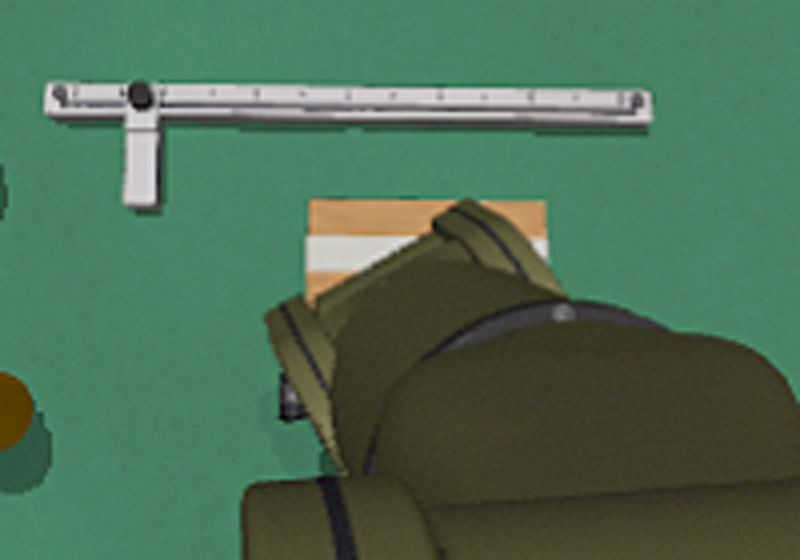

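The carton is now almost parallel to the fence (crop: its far edge runs along row 200 from x 310 to 547), centred at about (0.542, -0.032). I'll descend behind it at x ≈ 0.475, where lower heights are in reach.

```bash
python3 -m pendant '[16,0,0,0, 16,0,-10,0, 0,0,-30,0, 0,0,-25,0, 0,0,-15,0, 0,0,-6,0, 0,0,0,0]'
```

```text
clock: 6.3
tcp_pos: [0.4791, -0.0238, 0.0327]
ee_rot: [3.14, -0.016, -0.025]
wrist_force: [0.5, -0.9, 0.2]
grip_width: 1.003
gripper_force: 0.0
```

```bash
python3 -m pendant '[6,0,0,0, 6,0,0,0, 6,0,0,0, 6,0,0,0, 6,0,0,0, 6,0,0,0, 6,0,0,0, 6,0,0,0, 6,0,0,0, 4,0,0,0, 3,0,0,0]'; python3 -m pendant '[2,0,0,0, 2,0,0,0, 2,0,0,0, 2,0,0,0]';python3 -m pendant '[2,0,0,0, 2,0,0,0, 2,0,0,0]'
```

```text
clock: 7.22
tcp_pos: [0.5412, -0.024, 0.0342]
ee_rot: [3.141, -0.018, -0.021]
wrist_force: [-3.6, 0.8, 3.3]
grip_width: 1.002
gripper_force: 1.7
clock: 7.55
tcp_pos: [0.5485, -0.024, 0.0341]
ee_rot: [3.14, -0.017, -0.022]
wrist_force: [-2.9, -0.1, 0.4]
grip_width: 1.0
gripper_force: 1.4
clock: 7.8
tcp_pos: [0.5548, -0.0239, 0.0342]
ee_rot: [3.141, -0.017, -0.021]
wrist_force: [-2.8, 0.1, 0.8]
grip_width: 1.001
gripper_force: 1.2
```

```bash
python3 -m pendant '[2,0,0,0, 2,0,0,0]';python3 -m pendant '[2,0,0,0, 2,0,0,0]'; python3 - <<'E'
from h import *
p=env.camera("side");print([a["xyz"] for a in env.spot_point(p,"carton")[:1]])
E
```

```text
clock: 7.97
tcp_pos: [0.5558, -0.0241, 0.034]
ee_rot: [3.139, -0.016, -0.031]
wrist_force: [-10.0, -0.1, 8.1]
grip_width: 1.002
gripper_force: 5.6
clock: 8.13
tcp_pos: [0.5558, -0.0242, 0.0337]
ee_rot: [3.138, -0.015, -0.043]
wrist_force: [-17.9, 1.1, 12.9]
grip_width: 0.998
gripper_force: 9.0
[[0.6034, -0.0295, 0.0005]]
```

The carton is flush: the push stalls at x = 0.5558 with the force rising. Next I'll go round to its right end with the fingers shut.

```bash
python3 -m pendant '[-10,0,0,0, -20,0,0,0, 0,0,30,0, 0,0,40,0, 0,-30,0,0, 0,-35,0,0, 20,-35,0,0, 35,-26,0,0, 15,0,0,0, 0,0,0,0]' -1; python3 - <<'E'
from h import *
for n in("side","top"):
    p=env.camera(n);print([a["xyz"] for a in env.spot_point(p,"carton")[:1]],rect(p,"carton",.045))
E
```

```text
clock: 9.07
tcp_pos: [0.6065, -0.1518, 0.1049]
ee_rot: [3.14, -0.025, -0.007]
wrist_force: [1.1, 0.9, 0.7]
grip_width: -0.002
gripper_force: 0.0
[[0.601, -0.0314, 0.0027]] (0.66, ((590.3778686523438, 3.1385726928710938), (91.04315185546875, 220.09927368164062), 0.5307992100715637), (221, 162, 47, 47))
[[0.6023, -0.0354, 0.001]] (0.91, ((597.3841552734375, -36.108314514160156), (77.80498504638672, 148.06710815429688), 0.21738989651203156), (228, 177, 59, 31))
```

```bash
python3 -m pendant '[0,0,-25,0, 0,0,-25,0, 0,0,-13,0, 0,0,-4,0, 0,0,0,0]'; python3 -m pendant '[0,6,0,0, 0,6,0,0, 0,6,0,0, 0,6,0,0, 0,6,0,0, 0,6,0,0, 0,6,0,0, 0,6,0,0, 0,6,0,0, 0,6,0,0, 0,6,0,0, 0,6,0,0, 0,6,0,0, 0,6,0,0, 0,6,0,0]'; python3 - <<'E'
from h import *
for n in("side","top"):
    p=env.camera(n);print([a["xyz"] for a in env.spot_point(p,"carton")[:1]],rect(p,"carton",.045))
E
```

```text
clock: 9.78
tcp_pos: [0.6, -0.1483, 0.0363]
ee_rot: [3.141, -0.016, -0.025]
wrist_force: [-0.4, 0.4, -0.7]
grip_width: 0.0
gripper_force: 0.0
clock: 11.03
tcp_pos: [0.6009, -0.0583, 0.0372]
ee_rot: [3.14, -0.017, -0.022]
wrist_force: [-0.4, -4.2, 2.8]
grip_width: -0.004
gripper_force: 1.8
[] (0.94, ((591.1221923828125, 64.48967742919922), (94.13761138916016, 214.9602813720703), 0.969751238822937), (210, 172, 51, 51))
[[0.5995, 0.0337, 0.0022]] (0.66, ((597.1519165039062, 30.472015380859375), (77.79251098632812, 148.24545288085938), 0.19939862191677094), (202, 177, 59, 31))
```

Carton is still parallel to the fence, with about 32 mm left to go.

```bash
python3 -m pendant '[0,5,0,0, 0,5,0,0, 0,5,0,0, 0,5,0,0, 0,4,0,0, 0,3,0,0]'; python3 -m pendant '[0,2,0,0, 0,2,0,0, 0,2,0,0]';python3 -m pendant '[0,2,0,0, 0,2,0,0]'
```

```text
clock: 11.83
tcp_pos: [0.6009, -0.0309, 0.0372]
ee_rot: [3.141, -0.016, -0.022]
wrist_force: [-0.2, -1.1, -0.4]
grip_width: 0.001
gripper_force: 0.7
clock: 12.08
tcp_pos: [0.6009, -0.026, 0.0372]
ee_rot: [3.14, -0.018, -0.021]
wrist_force: [0.5, -1.0, -0.9]
grip_width: 0.002
gripper_force: 0.8
clock: 12.25
tcp_pos: [0.6009, -0.0219, 0.0372]
ee_rot: [3.14, -0.018, -0.021]
wrist_force: [-0.1, -1.0, -1.2]
grip_width: -0.001
gripper_force: 0.7
```

```bash
python3 -m pendant '[0,2,0,0, 0,2,0,0]';python3 -m pendant '[0,2,0,0, 0,2,0,0]'; python3 - <<'E'
from h import *
for n in("side","top"):
    p=env.camera(n);cv2.imwrite(f"pics/{n}3.png",cv2.resize(p["frame"][150:290,120:320],None,fx=4,fy=4,interpolation=2));print([a["xyz"] for a in env.spot_point(p,"carton")[:1]],rect(p,"carton",.045))
E
```

```text
clock: 12.42
tcp_pos: [0.6009, -0.0199, 0.0372]
ee_rot: [3.137, -0.019, -0.022]
wrist_force: [0.8, -8.1, 0.6]
grip_width: 0.003
gripper_force: 4.1
clock: 12.58
tcp_pos: [0.6009, -0.0198, 0.0373]
ee_rot: [3.132, -0.023, -0.023]
wrist_force: [1.6, -13.9, 1.6]
grip_width: -0.004
gripper_force: 7.0
[] (0.62, ((591.0089111328125, 99.87518310546875), (93.29043579101562, 209.26495361328125), 0.4401737451553345), (203, 179, 53, 53))
[[0.6017, 0.0653, -0.0008]] (0.59, ((598.279541015625, 70.72830200195312), (75.24889373779297, 137.6269073486328), 0.18251419067382812), (188, 177, 55, 30))
```

View pics/top3.png

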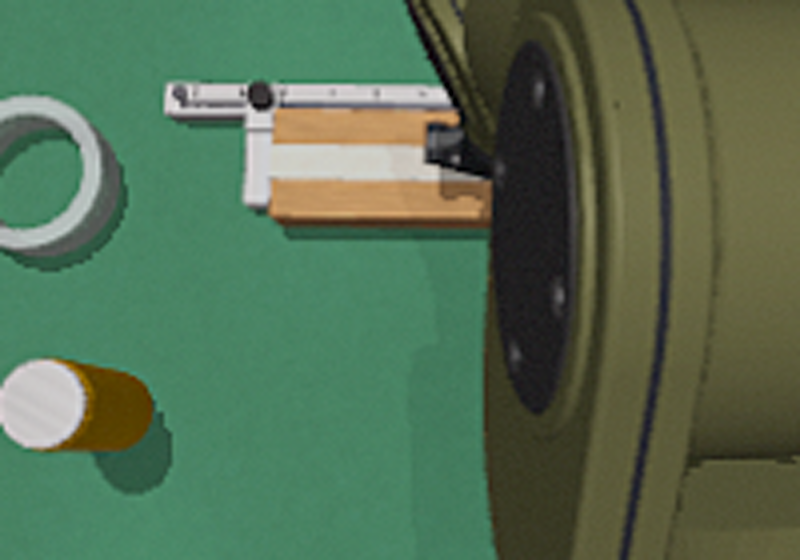

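The carton's left end meets the stop (crop x ≈ 270) and its far side lies along the fence (row ≈ 108). The push has stalled. A last press towards the fence will settle it.

```bash
python3 -m pendant '[0,-10,0,0, 0,-15,0,0, 0,0,30,0, 0,0,40,0, -30,0,0,0, -35,15,0,0, -25,30,0,0, 0,30,0,0, 0,15,0,0, 0,0,0,0]' 1; python3 -m pendant '[0,0,0,0]'
```

```text
clock: 13.72
tcp_pos: [0.5111, 0.058, 0.1079]
ee_rot: [-3.137, 0.004, 0.018]
wrist_force: [0.0, 0.4, -0.4]
grip_width: 1.001
gripper_force: 0.0
clock: 13.8
tcp_pos: [0.5111, 0.053, 0.1075]
ee_rot: [-3.141, 0.013, 0.02]
wrist_force: [0.7, 0.5, -0.5]
grip_width: 0.999
gripper_force: 0.0
```

```bash
python3 -m pendant '[0,0,-25,0, 0,0,-25,0, 0,0,-18,0, 0,0,-5,0, 0,0,0,0]'; python3 -m pendant '[6,0,0,0, 6,0,0,0, 6,0,0,0, 6,0,0,0, 6,0,0,0, 5,0,0,0, 3,0,0,0, 2,0,0,0]';python3 -m pendant '[2,0,0,0, 2,0,0,0]'
```

```text
clock: 14.22
tcp_pos: [0.5102, 0.0499, 0.0331]
ee_rot: [3.139, -0.019, -0.025]
wrist_force: [0.2, 0.4, 0.5]
grip_width: 1.0
gripper_force: 0.0
clock: 14.88
tcp_pos: [0.5515, 0.0511, 0.0343]
ee_rot: [3.141, -0.018, -0.021]
wrist_force: [0.3, -0.2, 0.2]
grip_width: 0.997
gripper_force: 0.0
clock: 15.05
tcp_pos: [0.5548, 0.0512, 0.0341]
ee_rot: [3.14, -0.017, -0.022]
wrist_force: [-0.5, -0.1, -0.3]
grip_width: 1.001
gripper_force: 0.0
```

```bash
python3 -m pendant '[2,0,0,0, 2,0,0,0]';python3 -m pendant '[2,0,0,0, 2,0,0,0]'
```

```text
clock: 15.22
tcp_pos: [0.5565, 0.051, 0.034]
ee_rot: [3.139, -0.016, -0.029]
wrist_force: [-8.2, 1.1, 6.7]
grip_width: 1.002
gripper_force: 4.0
clock: 15.38
tcp_pos: [0.5565, 0.051, 0.0337]
ee_rot: [3.137, -0.015, -0.041]
wrist_force: [-14.6, 1.4, 10.1]
grip_width: 0.995
gripper_force: 7.8
```

```bash
python3 -m pendant '[-10,0,0,0, -25,0,0,0, 0,0,30,0, 0,0,40,0, 0,-35,30,0, 0,-40,0,0, 0,-40,0,0, 0,-40,0,0, 0,-40,0,0, 0,-40,0,0, 0,0,0,0, 0,0,0,0]'; python3 - <<'E'
from h import *
for n in("side","top"):
    p=env.camera(n)
    print([a["xyz"] for a in env.spot_point(p,"carton")[:1]],rect(p,"carton",.045))
    if n=="top":cv2.imwrite(f"pics/{n}4.png",cv2.resize(p["frame"][150:290,80:280],None,fx=4,fy=4,interpolation=2))
E
```

```text
clock: 16.38
tcp_pos: [0.5273, -0.1847, 0.1311]
ee_rot: [3.138, -0.029, -0.021]
wrist_force: [0.1, 0.8, -0.6]
grip_width: 1.0
gripper_force: 0.0
[[0.6036, 0.0723, 0.0013]] (0.69, ((591.4512939453125, 99.22398376464844), (209.81968688964844, 92.81421661376953), 89.86680603027344), (204, 180, 51, 52))
[[0.6012, 0.0674, -0.0011]] (0.91, ((598.3193359375, 64.8436050415039), (75.2328872680664, 151.07443237304688), 0.18916404247283936), (188, 177, 60, 30))
```

View pics/top4.png

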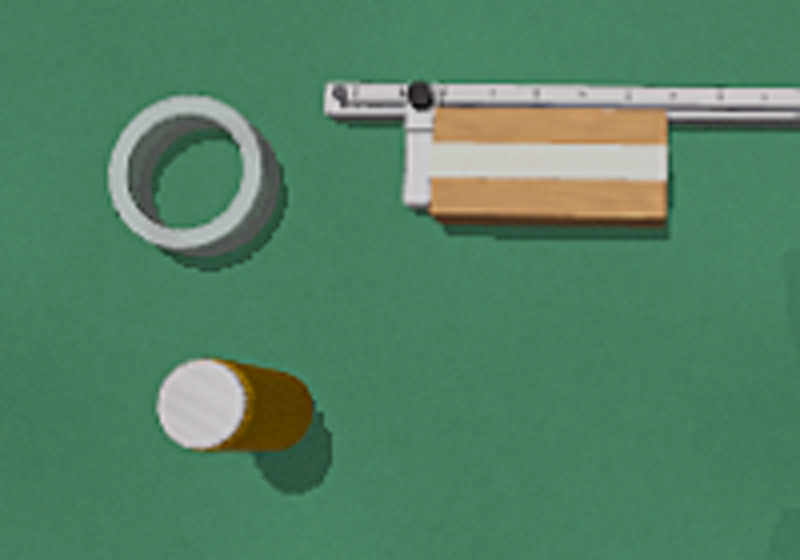

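The carton sits in the corner (crop 430–668, 108–220), flush to the fence and against the stop. The tape and can are in place and the arm is clear.

```bash
python3 -c "
from bench import env
print(env.close_job())"
```

```text
the job is handed in; nothing more can be done
None
```

The carton was pushed into the corner, its long side flush along the fence and its end against the stop, in about 16 s; I never touched the tape, can or transmitter, and the job is handed in (no verdict shown), though a fingertip rode on the carton's top edge early in the first push.

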